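Pry open the keepsake box and hold a gaping spring clip astride its card

ROBOT

A 7-joint arm with a two-finger parallel gripper is mounted at the origin on the work surface. World frame = base frame: x ahead of the robot, y to its left, z up, the work surface at z = 0. Lengths are in m, angles in rad, forces in N, time in s.
With the tool pointing down it reaches from about 0.425 to 0.95 m from the base axis. Payload 4.7 kg.
Tool frame: the origin (TCP) lies on the mounting face of the last link; the fingertips stand 182 mm ahead of it and the grasp point (between the pads) lies 164 mm ahead of it; z points along the fingers, y is the line along which they close (so a half turn about z gives the same grasp; the last joint's range is limited). The gripper opens to 87 mm and grips with 3 to 60 N. Pads are 19 mm wide; open, the fingers measure 117 mm over their backs; the gripper's body (75 mm by 190 mm) begins 51 mm behind the grasp point.
Start: joints at [-1.175, 0.469, -0.049, 1.532, 0.024, 1.141, -0.082], TCP at [0.278, 0.615, 0.405] pointing down, gripper open.
Joint ranges: [-2.59, 2.59], [-0.33, 1.99], [-1.39, 1.29], [0.1, 2.45], [-1.04, 4.18], [0.21, 1.99], [-2.66, 2.66]. Speed limits (rad/s): [2.57, 2.57, 3.14, 3.14, 3.14, 3.14, 3.14].

INTERFACE

Orientations are given as a unit quaternion [x, y, z, w].
In Python, from rig import * gives the robot as it stands.
- The arm moves only by the tool play_rows, never from a script. Its argument "motion" is one flat list of numbers, 6 for each row, row after row: the shift along the tool's x, y, z in mm, then the turn, a rotation vector about the tool's x, y, z in degrees. A call has 1 to 12 rows; each row is the pose to reach, as a shift and turn from the pose commanded when the call began, along the tool's axes at that moment; what a row does not reach only later rows make up. A row lasts 1/10 s, in which the tool goes at most 50 mm and 8.59 degrees, less where a joint would pass 70% of its speed; a pose out of reach is approached as far as the arm can. A call with a gripper value outside its range is refused whole. "grip" is the opening, from 0 (shut) to 1 (fully open), set as the call begins (left out, the last holds). The fingers move at their own pace and stop on an object; "force" is the grip in N (left out, the last holds). Time passes only in rows, so rows that repeat a pose let the fingers close. It gives the time, the measured TCP pose, the force, the opening and the grip force at its end, in the units of the state.
- state(): the state, without advancing time (a new reading comes with each control period).
- capture(name): name is "scene" or "top"; returns a dict with "pixels" (384x512x3 uint8, red, green, blue), "z_map" (384x512 float32, m along the optical axis (not along the pixel's ray), 0 where there is no reading), "fx", "fy", "cx", "cy" (pixels), "dist" ([k1, k2, p1, p2, k3] as OpenCV has them; the pictures are not rectified), "eye" and "rotation" of the camera in the world. Camera axes: x right, y up, looking along -z (the intrinsics and any distortion apply to the point x, -y, -z); pixel columns grow to the right and rows downward; lengths in m; the calibration is good to about 2 mm. A picture is of the moment at which its call begins.
- sign_off(): hands the job in; it is judged then, once.
The state is a dict: "clock": time; "joint_positions": joint angles; "qvel": joint speeds; "joint_efforts": joint torques, N m; "eef_pos": TCP position; "orientation": TCP orientation; "wrist_force": force on the tool from outside, world axes, zero at the start; "wrist_torque": the same for the moment, N m; "finger_gap": finger opening in m; "grasp_force": force on a finger pad.
Only numpy, scipy, OpenCV 4.12 (cv2) and the standard library are available. Lean on these libraries where they do the work, as an engineer would, in place of code of your own. Each camera call takes 0.05 s, during which the arm holds its last target. There are 200 camera calls.

TASK

Pry up the lid of the wooden keepsake box with the blade of the flat shoehorn, which fits the notch in the box's front (never touch the lid with the gripper), swing it open until it stands about upright or leans back, and lay the shoehorn back on the counter. Then take the steel spring clip by its tails, squeeze it fully open and hold it jaws down astride the top edge of the card in the box, the jaw tips a good centimetre below the edge, one on each side and touching neither card nor box, so that I can slip a label in: finish while still holding it there squeezed open. Leave everything else on the counter where it is.

Things in the scene. Friction and masses are not known exactly. Their poses are not given: they have to be found in the camera images.
- box: Pale wooden keepsake box fixed to the counter, 150 (x) x 170 (y) x 70 mm without its lid, walls 8 mm. Origin: centre of its underside; x points from the front to the hinge at the rear, z up. A card stands in the middle; low things beside it reach 24 mm above the counter.
- notch (a point): Entrance of the notch in the box's front wall: on the front face, mid-width, 62 mm above the counter, 8 mm below the lid's underside. The notch is 52 mm wide, 16 mm high (54 to 70 mm above the counter), right through the 8 mm wall, closed above only by the lid. The card begins 25 mm behind the front face. Axes are the box's.
- lid_hinge (a point): The lid's hinge axis (along the box's y) at mid-width: the box's rear outer edge, 150 mm behind the front face, 70 mm above the counter, level with the closed lid's underside. Axes are the box's. The lid is a plain board 150 x 170 x 8 mm, 140 g, flush all round, without a handle.
- lid (a joint): Opening angle of the lid, rad: 0 closed, 1.57 upright, 1.85 its stop, leaning back. Its stiff hinge keeps it wherever it is left; it takes about 2 N of lift at the front edge.
- card_top (a point): Middle of the top edge of the stiff brown card fixed upright in the box: 64 mm above the counter (6 mm below the closed lid), 65 mm behind the front face. Axes are the box's: the card is 80 mm long along x and 3 mm thick in y; its upper 40 mm stand free.
- shoehorn: Flat shoehorn, about 80 g, lying flat: dark wooden handle 100 (x) x 18 (y) x 22 mm (z), then a flat steel blade 75 mm long, 26 mm wide, 3 mm thick along +x, its mid-plane 11 mm above the underside. Origin: under the middle of the handle, on its underside; x towards the blade, z up. It balances about 20 mm from the origin towards the blade.
- shoehorn_tip (a point): Middle of the blade's free end, 125 mm along x from the shoehorn's origin, 11 mm above the underside; axes as the shoehorn's.
- clip: Steel spring clip, about 60 g, 70 mm high, standing closed on its jaws, tails up: two levers on a pivot along the clip's x, 34 mm above its foot. Jaws below: 28 mm wide in x, together 16 mm thick in y, lips 10 mm high at the foot, meeting at y = 0. Origin: centre of the foot while closed; the frame goes with the +y lever.
- clip_tails (a point): Mid-point between the tops of the clip's two tails, 69 mm above its foot; axes as the clip's. The tails are flat, 24 mm wide in x, 36 mm long, a V: 16 mm over their outer faces at the pivot, 36 mm at the top. Squeezing them together along y opens the jaws: 6 N a side at the tops to begin, 14 N for fully open (20 N at mid-tail), then parallel, 16 mm over all.
- clip_arm (a joint): Angle by which the clip is squeezed open, rad: 0 closed, 0.56 fully open (its stop), when the jaw tips gape about 19 mm and have risen 1 mm towards the pivot. A strong spring closes it.
- jaw_a (a point): Jaw tip of the clip's +y lever: foot of the lip's inner face, mid-width (at the clip's origin while closed).
- jaw_b (a point): Jaw tip of the clip's -y lever: foot of the lip's inner face, mid-width.
- polish_tin: Bystander: flat aluminium polish tin, 72 mm across, 26 mm high; origin under its centre. Leave alone.
- shoe_brush: Bystander: wooden shoe brush 150 x 50 x 43 mm; origin under its centre. Leave alone.
- perfume: Bystander: amber glass bottle, 48 mm across, 110 mm high; origin under its centre. Leave alone.
- glasses_case: Bystander: black glasses case 60 x 150 x 36 mm; origin under its centre. Leave alone.
- ring_dish: Bystander: white ceramic dish, 90 mm across, 20 mm high; origin under its centre. Leave alone.
- lint_roller: Bystander: lint roller lying, 210 mm long, 48 mm thick; origin on the counter under the roll. Leave alone.
Mind the look-alikes: they are no part of the job. What is shaped like the shoehorn but green or red is not meant.

How it is judged:
By the outcome, as a careful person would: the job done as asked, in the order asked, and still so for the second after the job is handed in, while the arm keeps its last pose, push and grip.
It also fails if it takes over 72 s, if anything falls off the work surface, if the arm or the gripper's body presses on something with over 40 N, if the wrist force passes 120 N, or if a joint passes its speed limit or range.

## Working session

There is one attempt and no reset: what is moved stays moved. The work goes in short steps, Python scripts to look and compute and a tool call to move; the robot and the scene stay as the last step left them, time stands still between calls to the robot, and variables do not carry over. Pictures are saved under pics/ and viewed, at most 10 in all, crops included, and the job is handed in when it is done.

Besides the shell and the picture viewer there is one more tool, called after "Call:" as name(argument=value, ...), one argument or row to a line, values as JSON. play_rows: Moves the arm, as the interface text tells. Its arguments: {"type":"object","properties":{"motion":{"type":"array"},"grip":{"type":"number"},"force":{"type":"number"}},"required":["motion"]}

```bash
mkdir -p pics; ls
python3 - <<'E'
from rig import *
import cv2,pickle
s=state();print({k:(v if not hasattr(v,'__len__') else [round(float(x),3) for x in v]) for k,v in s.items()})
for n in("scene","top"):
    c=capture(n);pickle.dump(c,open(n+'.pkl','wb'))
    cv2.imwrite(f'pics/{n}0.png',cv2.resize(c["pixels"][:,:,::-1],(800,600)))
    print(n,c["fx"],c["fy"],c["cx"],c["cy"],c["dist"],c["eye"],c["rotation"])
E
```

```text
pics
{'clock': 0.0, 'joint_positions': [-1.175, 0.469, -0.049, 1.534, 0.024, 1.141, -0.082], 'qvel': [-0.002, -0.0, -0.003, -0.002, 0.0, -0.001, 0.0], 'joint_efforts': [0.0, -50.799, -0.081, -23.615, -0.062, 0.038, 0.0], 'eef_pos': [0.278, 0.615, 0.404], 'orientation': [0.211, 0.978, -0.001, -0.0], 'wrist_force': [0.531, -0.331, 0.512], 'wrist_torque': [0.056, 0.009, 0.012], 'grasp_force': 0.0, 'finger_gap': 0.08691993553479191}
scene 355.9669923539664 355.9669923539664 256.7925609280841 190.73028676156204 [0.02917941 0.         0.         0.         0.        ] [ 1.24368038 -0.29386739  0.86752422] [0.35028198 0.20791666 0.47754207 0.77847721]
top 368.0840085899602 368.0840085899602 264.627151062456 196.70687368030374 [-0.04734681  0.          0.          0.          0.        ] [0.38698988 0.12301216 1.24282507] [ 0.02622034 -0.02383481 -0.70018656  0.71308006]
```

View pics/scene0.png

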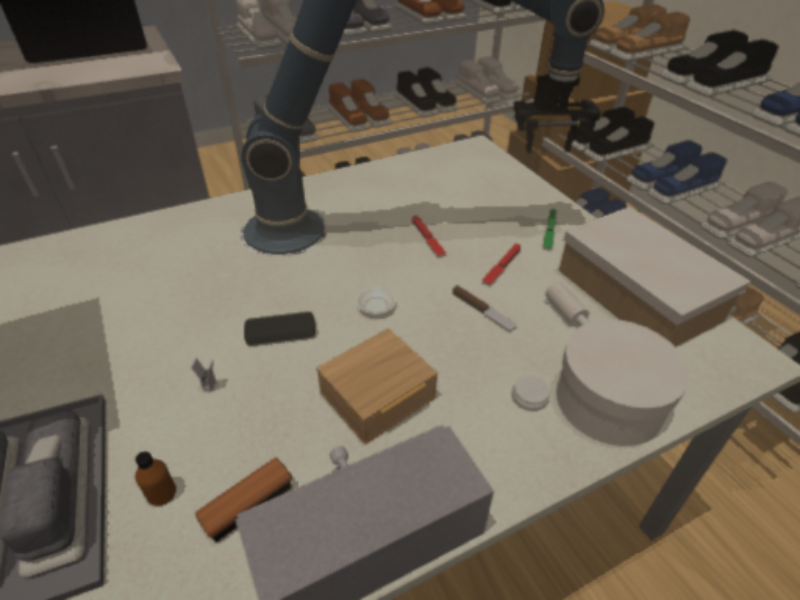

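View pics/top0.png

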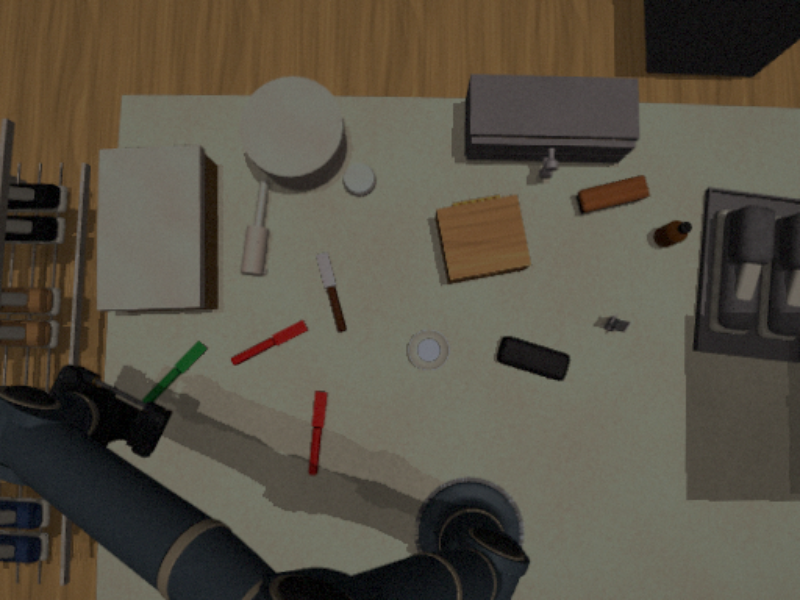

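The top view (800x600 px) has +x up and +y left.
- **Box:** around (483,238), with brass hinges on the far side, so the front faces the robot.
- **Shoehorn:** brown, from (342,330) at the handle to (323,252) at the blade.
- **Clip:** around (612,324).

Next I'll measure these.

```bash
cat > h.py <<'E'
import numpy as np,cv2
from scipy.spatial.transform import Rotation as R
def rays(c,uv):
    K=np.array([[c["fx"],0,c["cx"]],[0,c["fy"],c["cy"]],[0,0,1]])
    p=cv2.undistortPoints(np.asarray(uv,float).reshape(-1,1,2),K,np.array(c["dist"]))[:,0]
    return R.from_quat(c["rotation"]).apply(np.c_[p[:,0],-p[:,1],-np.ones(len(p))])
def onplane(c,uv,z):
    d=rays(c,uv);e=np.array(c["eye"]);return e+d*((z-e[2])/d[:,2])[:,None]
def cloud(c):
    H,W=c["z_map"].shape;v,u=np.mgrid[:H,:W]
    d=rays(c,np.c_[u.ravel(),v.ravel()])
    return (np.array(c["eye"])+d*c["z_map"].ravel()[:,None]).reshape(H,W,3)
def rect(P):
    (cx,cy),(w,h),a=cv2.minAreaRect((P[:,:2]*1000).astype(np.float32))
    if w<h: w,h,a=h,w,a+90
    return [round(x,1) for x in(cx,cy,w,h,a)]
E
python3 - <<'E'
import pickle;from h import *
c=pickle.load(open('top.pkl','rb'));s=pickle.load(open('scene.pkl','rb'))
def big(m):
    n,l,st,_=cv2.connectedComponentsWithStats(m.astype(np.uint8));i=1+st[1:,4].argmax();return l==i
def sel(c,box,f):
    m=np.zeros(c["z_map"].shape,bool);x0,y0,x1,y1=[int(t*.64) for t in box];m[y0:y1,x0:x1]=1
    return m&f
def uv(m): v,u=np.nonzero(m);return np.c_[u,v].astype(float)
for nm,c,bb in(("top",c,dict(sh=(305,240,355,340),lid=(425,190,540,290),clip=(590,305,640,345))),("scene",s,dict(sh=(440,275,525,340),lid=(305,320,450,450),clip=(180,345,230,400)))):
    px=c["pixels"].astype(int);r,g,b=px[...,0],px[...,1],px[...,2];P=cloud(c);Z=P[...,2]
    hsv=cv2.cvtColor(c["pixels"],cv2.COLOR_RGB2HSV)
    bg=sel(c,bb["sh"],P[...,2]>-9);print(nm,'bgZ',np.median(Z[bg]).round(4),'bgrgb',np.median(px[bg],0))
    hd=big(sel(c,bb["sh"],(r<110)&(r-b>15)&(hsv[...,1]>80)));q=onplane(c,uv(hd),.022);print('handle',hd.sum(),rect(q),np.median(Z[hd]).round(4),np.median(px[hd],0))
    sho=big(sel(c,bb["sh"],Z>.006));print('sh by z',sho.sum(),rect(onplane(c,uv(sho),.0125)))
    bl=big(sho&~cv2.dilate(hd.astype(np.uint8),np.ones((3,3))).astype(bool));print('blade',bl.sum(),rect(onplane(c,uv(bl),.0125)),np.median(Z[bl]).round(4),np.median(px[bl],0))
    l=big(sel(c,bb["lid"],(Z>.070)&(Z<.09)));print('lid',l.sum(),rect(onplane(c,uv(l),.078)),np.median(Z[l]).round(4), P[l].mean(0).round(4))
    k=big(sel(c,bb["clip"],(Z>.008)));print('clip',k.sum(),Z[k].max().round(3),rect(P[k]))
    k2=k&(Z>.055);print('cliptop',k2.sum(),rect(P[k2]) if k2.sum()>4 else'')
    for x in P[k2][:60:2]: print((x*1000).round(0).astype(int).tolist(),end=' ')
    x0,y0,x1,y1=[int(t*.64) for t in bb["clip"]]
    cv2.imwrite(f'pics/clip_{nm}.png',cv2.resize(c["pixels"][y0:y1,x0:x1,::-1],None,fx=12,fy=12,interpolation=cv2.INTER_NEAREST))
    print()
E
python3 -c "
import cv2,numpy as np
a=cv2.imread('pics/clip_top.png');b=cv2.imread('pics/clip_scene.png');h=max(a.shape[0],b.shape[0])
o=np.zeros((h,a.shape[1]+b.shape[1]+10,3),np.uint8);o[:a.shape[0],:a.shape[1]]=a;o[:b.shape[0],-b.shape[1]:]=b
cv2.imwrite('pics/clips.png',o);print(o.shape)"
```

```text
top bgZ 0.0019 bgrgb [114. 112.  98.]
handle 152 [468.6, 292.9, 95.1, 18.5, 17.2] 0.0225 [45.  23.5 12. ]
sh by z 351 [506.0, 306.6, 175.0, 26.9, 15.7]
blade 171 [554.2, 320.4, 74.5, 26.0, 16.8] 0.014 [114. 109. 109.]
lid 2528 [621.8, -11.4, 170.8, 157.0, 101.6] 0.0788 [ 0.6201 -0.0114  0.0788]
clip 119 0.073 [446.3, -294.2, 37.2, 32.9, 57.6]
cliptop 35 [448.0, -295.3, 37.1, 24.4, 57.3]
[467, -287, 70] [464, -288, 69] [457, -281, 70] [454, -281, 70] [448, -274, 71] [449, -311, 60] [448, -313, 71] [445, -278, 60] [445, -311, 59] [445, -314, 67] [442, -309, 64] [439, -302, 56] [439, -306, 62] [439, -311, 66] [436, -304, 60] [435, -306, 73] [432, -302, 65] [429, -303, 72] 
scene bgZ 0.0002 bgrgb [164. 156. 138.]
handle 109 [478.0, 283.3, 93.3, 23.2, 16.7] 0.0198 [80. 60. 46.]
sh by z 281 [505.6, 299.2, 179.4, 31.4, 15.1]
blade 121 [552.9, 313.1, 81.5, 28.6, 19.2] 0.0118 [145. 136. 131.]
lid 2497 [625.7, -17.2, 172.9, 160.2, 101.5] 0.0778 [ 0.6284 -0.0194  0.0777]
clip 180 0.072 [451.1, -299.9, 36.1, 30.4, 58.8]
cliptop 51 [449.9, -299.1, 37.3, 25.5, 54.4]
[434, -308, 70] [435, -311, 68] [437, -306, 67] [451, -282, 70] [442, -312, 71] [437, -307, 64] [454, -283, 69] [446, -315, 72] [440, -310, 64] [437, -305, 58] [456, -284, 66] [447, -316, 70] [446, -311, 66] [439, -306, 56] [459, -285, 66] [451, -317, 70] [448, -312, 64] [462, -291, 68] [455, -286, 58] [451, -315, 64] [445, -310, 55] [461, -289, 60] [449, -314, 56] [470, -293, 68] [452, -315, 56] [468, -295, 57] 
(432, 778, 3)
```

View pics/clips.png

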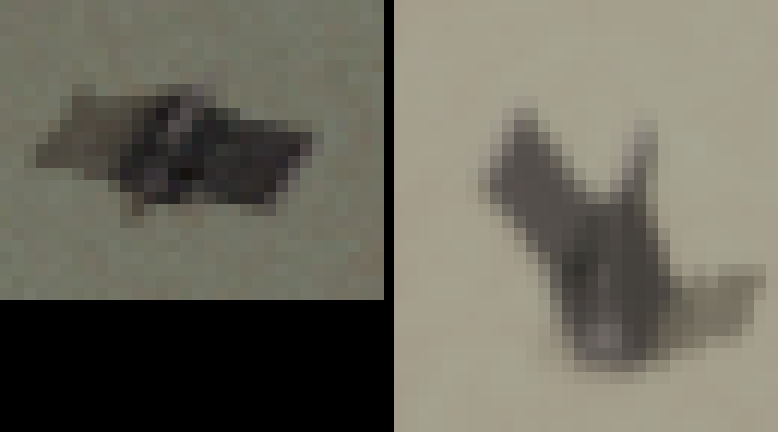

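The two cropped views agree on the clip's tails: a V opening along a yaw of about 56°, with its centre near (449,-297) mm. The shoehorn's origin is near (470,292) mm, yaw 16.5°. The box yaw is about 11.6°. The cameras differ by about 5 mm in y, which I'll correct against the gripper. Moving to hover over the handle.

Call:
play_rows(
  motion=[-335,-193,105,0,0,-41,-335,-193,105,0,0,-41,-335,-193,105,0,0,-41,-335,-193,105,0,0,-41,-335,-193,105,0,0,-41,-335,-193,105,0,0,-41,-335,-193,105,0,0,-41,-335,-193,105,0,0,-41,-335,-193,105,0,0,-41,-335,-193,105,0,0,-41,-335,-193,105,0,0,-41,-335,-193,105,0,0,-41],
  grip=0.6,
)

```text
clock: 1.3
eef_pos: [0.5028, 0.303, 0.3001]
orientation: [-0.147, 0.989, 0.001, 0.0]
wrist_force: [-0.6, -0.6, 0.3]
finger_gap: 0.0523
grasp_force: 0.0
```

```bash
cat > go.py <<'E'
# python3 go.py x y z(mm, TCP) yaw_of_tool_y(deg): numbers for a tool-down pose
import sys;from rig import *;from h import *
x,y,z,yaw=map(float,sys.argv[1:5]);s=state();q=R.from_quat(s["orientation"]);p=np.array(s["eef_pos"])*1e3
t=np.deg2rad(yaw);ty=np.array([np.cos(t),np.sin(t),0]);
M=lambda ty:np.c_[np.cross(ty,[0,0,-1]),ty,[0,0,-1]]
g=R.from_matrix(M(ty));r=(q.inv()*g).as_rotvec(True)
print('at',p.round(1),'tool y yaw',np.rad2deg(np.arctan2(*q.as_matrix()[[1,0],1])).round(1),'z',q.as_matrix()[:,2].round(3),'j',np.round(s["joint_positions"],2),'F',np.round(s["wrist_force"],1),'gap',round(s["finger_gap"]*1e3,1),'gf',round(float(s["grasp_force"]),1),'t',round(s["clock"],1))
print('shift',q.inv().apply(np.array([x,y,z])-p).round(1),'rot',r.round(1))
E
python3 go.py 503.5 302 184 106.7
```

```text
at [502.8 303.  300.1] tool y yaw 106.9 z [ 0.     0.001 -1.   ] j [-0.53  0.44 -0.12  1.85  0.06  0.86  1.19] F [-0.6 -0.6  0.3] gap 52.3 gf 0.0 t 1.3
shift [ -0.4  -1.3 116.1] rot [0.1 0.  0.2]
```

Call:
play_rows(
  motion=[0,0,50,0,0,0,0,0,90,0,0,0,0,0,110,0,0,0,0,0,116,0,0,0,0,0,116,0,0,0,0,0,116,0,0,0],
)

```text
clock: 1.9
eef_pos: [0.5037, 0.3025, 0.1847]
orientation: [-0.146, 0.989, 0.001, 0.001]
wrist_force: [0.6, 0.0, 0.4]
finger_gap: 0.0519
grasp_force: 0.0
```

Call:
play_rows(
  motion=[0,0,0,0,0,0,0,0,0,0,0,0,0,0,0,0,0,0,0,0,0,0,0,0,0,0,0,0,0,0,0,0,0,0,0,0,0,0,0,0,0,0,0,0,0,0,0,0],
  grip=0,
  force=55,
)

```text
clock: 2.7
eef_pos: [0.5039, 0.3012, 0.1838]
orientation: [-0.145, 0.989, 0.0, 0.0]
wrist_force: [0.3, 0.4, 0.6]
finger_gap: 0.0175
grasp_force: 55.0
```

Call:
play_rows(
  motion=[0,0,-30,0,0,0,0,0,-60,0,0,0,0,0,-60,0,0,0,0,0,-60,0,0,0],
)

```text
clock: 3.1
eef_pos: [0.5038, 0.301, 0.244]
orientation: [-0.145, 0.989, 0.0, 0.0]
wrist_force: [-0.7, -0.3, -0.9]
finger_gap: 0.0177
grasp_force: 55.0
```

```bash
python3 go.py 503.5 302 184 106.7
python3 - <<'E'
from rig import *;from h import *;import pickle
o=[]
for n in("scene","top"):
    c=capture(n);pickle.dump(c,open(n+'1.pkl','wb'))
    P=cloud(c);Z=P[...,2];m=(Z>.055)&(Z<.1)&(P[...,0]>.53)&(P[...,0]<.63)&(P[...,1]>.28)&(P[...,1]<.4)
    print(n,m.sum(),rect(P[m]),np.median(Z[m]).round(4))
    v,u=np.nonzero(m);print(rect(onplane(c,np.c_[u,v],.0745)))
    u0,v0=int(u.mean()),int(v.mean());o.append(cv2.resize(c["pixels"][max(0,v0-60):v0+60,max(0,u0-65):u0+65,::-1],(390,360)))
cv2.imwrite('pics/g1.png',np.hstack(o))
E
```

```text
at [503.8 301.  244. ] tool y yaw 106.7 z [ 0.001  0.    -1.   ] j [-0.53  0.51 -0.11  1.89  0.08  0.74  1.18] F [-0.7 -0.3 -0.9] gap 17.7 gf 55.0 t 3.1
shift [ 0.1  1.  60. ] rot [ 0.  0. -0.]
scene 106 [561.1, 313.4, 65.5, 27.4, 14.9] 0.0726
[562.2, 312.6, 65.4, 27.0, 16.5]
top 0 [0.0, 0.0, 0.0, 0.0, 0.0] nan
  return _methods._mean(a, axis=axis, dtype=dtype,
  ret = ret.dtype.type(ret / rcount)
Traceback (most recent call last):
  File "h.py", line 8, in onplane
    d=rays(c,uv);e=np.array(c["eye"]);return e+d*((z-e[2])/d[:,2])[:,None]
  File "h.py", line 5, in rays
    p=cv2.undistortPoints(np.asarray(uv,float).reshape(-1,1,2),K,np.array(c["dist"]))[:,0]
      ~~~~~~~~~~~~~~~~~~~^^^^^^^^^^^^^^^^^^^^^^^^^^^^^^^^^^^^^^^^^^^^^^^^^^^^^^^^^^^^
cv2.error: OpenCV(4.12.0) /io/opencv/modules/calib3d/src/undistort.dispatch.cpp:347: error: (-215:Assertion failed) CV_IS_MAT(_src) && CV_IS_MAT(_dst) && (_src->rows == 1 || _src->cols == 1) && (_dst->rows == 1 || _dst->cols == 1) && _src->cols + _src->rows - 1 == _dst->rows + _dst->cols - 1 && (CV_MAT_TYPE(_src->type) == CV_32FC2 || CV_MAT_TYPE(_src->type) == CV_64FC2) && (CV_MAT_TYPE(_dst->type) == CV_32FC2 || CV_MAT_TYPE(_dst->type) == CV_64FC2) in function 'cvUndistortPointsInternal'
```

Grasp confirmed: 17.7 mm gap, with the blade at the expected height. The scene camera reads y about 5 mm low and the top camera about 2 mm high. Next I'll locate the lid edges more precisely from profiles across the lid plane.

Run:
```python
import pickle;from h import *
def proj(c,X):
    K=np.array([[c["fx"],0,c["cx"]],[0,c["fy"],c["cy"]],[0,0,1]])
    p=R.from_quat(c["rotation"]).inv().apply(X-np.array(c["eye"]))*[1,-1,-1]
    return cv2.projectPoints(p,np.zeros(3),np.zeros(3),K,np.array(c["dist"]))[0][:,0]
a=np.deg2rad(11.6);ex=np.array([np.cos(a),np.sin(a),0]);ey=np.array([-ex[1],ex[0],0])
C=np.array([.6218,-.0114,.078])
for n in("top","scene"):
    c=pickle.load(open(n+'.pkl','rb'));g=c["pixels"].astype(np.float32)
    for nm,A,B in(("x",ex,ey),("y",ey,ex)):
        for w in ([-50,0,50] if nm=="x" else [-40,0,40]):
            ts=np.r_[np.arange(-95,-60,2),np.arange(62,97,2)];out=[]
            X=C+np.outer(ts,A)*1e-3
            acc=0
            for d in(-10,-5,0,5,10):
                m=proj(c,X+B*(w+d)*1e-3).astype(np.float32)
                acc=acc+cv2.remap(g,m[:,0].reshape(1,-1),m[:,1].reshape(1,-1),1)[0].sum(1)/3
            v=(acc/5).astype(int);h=len(ts)//2
            print(n,nm,w,'lo',v[:h].tolist(),'hi',v[h:].tolist())
```

```text
top x -50 lo [107, 106, 104, 97, 75, 45, 29, 36, 51, 72, 83, 84, 84, 83, 83, 83, 84, 84] hi [81, 80, 79, 80, 83, 86, 90, 94, 98, 102, 106, 107, 107, 108, 108, 108, 107, 107]
top x 0 lo [109, 109, 107, 100, 81, 50, 36, 43, 55, 70, 80, 82, 83, 84, 84, 83, 82, 84] hi [80, 79, 78, 77, 76, 75, 77, 83, 90, 100, 109, 109, 108, 107, 107, 108, 108, 108]
top x 50 lo [109, 110, 108, 100, 81, 49, 29, 33, 46, 66, 78, 80, 80, 82, 83, 83, 83, 84] hi [80, 80, 79, 78, 80, 83, 89, 96, 99, 105, 108, 108, 108, 108, 109, 109, 109, 109]
top y -40 lo [108, 108, 108, 108, 102, 94, 85, 82, 81, 80, 81, 82, 81, 81, 81, 81, 81, 82] hi [82, 82, 82, 83, 83, 82, 82, 82, 82, 82, 79, 68, 41, 31, 43, 60, 72, 72]
top y 0 lo [108, 107, 107, 107, 101, 91, 84, 80, 79, 79, 79, 79, 79, 79, 80, 80, 79, 79] hi [78, 77, 77, 78, 77, 77, 77, 77, 78, 77, 75, 58, 31, 30, 42, 63, 72, 74]
top y 40 lo [107, 107, 107, 105, 97, 89, 81, 78, 77, 77, 78, 78, 79, 79, 79, 79, 78, 78] hi [80, 79, 79, 80, 80, 80, 80, 80, 81, 80, 78, 63, 38, 29, 41, 60, 71, 74]
scene x -50 lo [154, 154, 154, 154, 154, 154, 153, 152, 146, 140, 133, 127, 123, 1
[... 367 characters left out ...]
2, 118, 117, 118, 118, 119, 120] hi [115, 115, 115, 114, 111, 104, 92, 86, 82, 79, 75, 71, 70, 69, 72, 77, 81, 87]
scene y -40 lo [72, 76, 87, 101, 112, 116, 117, 117, 117, 117, 117, 117, 118, 118, 118, 118, 118, 118] hi [118, 118, 118, 118, 118, 119, 119, 122, 126, 134, 142, 148, 152, 153, 153, 153, 153, 153]
scene y 0 lo [70, 74, 84, 97, 107, 112, 113, 114, 114, 114, 113, 113, 113, 113, 113, 113, 113, 113] hi [112, 112, 112, 112, 112, 112, 112, 116, 123, 134, 144, 149, 152, 152, 153, 153, 153, 153]
scene y 40 lo [69, 74, 84, 95, 107, 111, 113, 113, 113, 113, 113, 113, 113, 113, 113, 113, 113, 113] hi [115, 115, 115, 116, 116, 116, 116, 119, 125, 135, 145, 150, 152, 153, 153, 153, 153, 153]
```

Box centre is about (620,-13) mm, front-mid about (546,-28), and yaw 11.6°. The blade tip is about 91 mm ahead of the TCP. Moving to just before the notch, at a height above everything.

```bash
python3 go.py 437.7 -50.4 330 101.6
```

```text
at [503.3 300.7 242.5] tool y yaw 106.7 z [-0.002 -0.001 -1.   ] j [-0.53  0.52 -0.11  1.89  0.08  0.74  1.18] F [-0.1 -0.7 -0.8] gap 17.4 gf 55.0 t 3.2
shift [ 163.7 -317.6  -86.8] rot [-0.  -0.1  5.1]
```

Call:
play_rows(
  motion=[20,-20,-50,0,0,1,60,-70,-86,0,0,5,164,-317,-86,0,0,5,164,-317,-86,0,0,5,164,-317,-86,0,0,5,164,-317,-86,0,0,5,164,-317,-86,0,0,5,164,-317,-86,0,0,5,164,-317,-86,0,0,5,164,-317,-86,0,0,5,164,-317,-86,0,0,5,164,-317,-86,0,0,5],
)

```text
clock: 4.4
eef_pos: [0.4378, -0.0481, 0.3292]
orientation: [-0.103, 0.995, 0.0, -0.0]
wrist_force: [-0.3, 1.1, -0.4]
finger_gap: 0.0178
grasp_force: 55.0
```

```bash
python3 go.py 437.7 -50.4 234.8 101.6
```

```text
at [437.8 -48.1 329.2] tool y yaw 101.8 z [-0.001  0.    -1.   ] j [-0.02  0.18  0.04  2.15 -0.01  0.81  1.8 ] F [-0.3  1.1 -0.4] gap 17.8 gf 55.0 t 4.4
shift [ 0.5 -2.3 94.4] rot [ 0.  -0.1  0.2]
```

Call:
play_rows(
  motion=[0,-2,40,0,0,0,0,-2,80,0,0,0,0,-2,94,0,0,0,0,-2,94,0,0,0,0,-2,94,0,0,0],
)

```text
clock: 4.9
eef_pos: [0.4385, -0.0508, 0.2359]
orientation: [-0.102, 0.995, 0.0, 0.0]
wrist_force: [0.5, 0.9, -0.8]
finger_gap: 0.0177
grasp_force: 55.0
```

```bash
python3 go.py 471 -43.6 234.8 101.6;  python3 - <<'E'
from rig import *;from h import *
o=[]
for n,b in(("top",(230,100,360,220)),("scene",(180,190,310,310))):
    c=capture(n);o.append(cv2.resize(c["pixels"][b[1]:b[3],b[0]:b[2],::-1],(390,360),interpolation=cv2.INTER_CUBIC))
cv2.imwrite('pics/g2.png',np.hstack(o))
E
```

```text
at [438.5 -50.8 235.9] tool y yaw 101.8 z [ 0.  0. -1.] j [-0.01  0.34  0.04  2.23 -0.02  0.57  1.82] F [ 0.5  0.9 -0.8] gap 17.7 gf 55.0 t 4.9
shift [-33.3   0.4   1.1] rot [0.  0.  0.2]
```

View pics/g2.png

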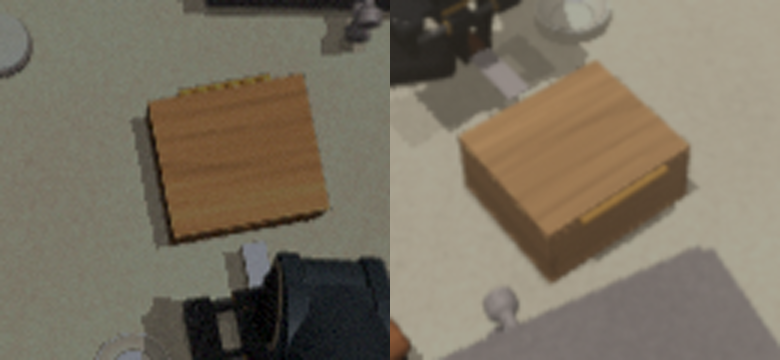

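The left half (top view) shows the blade tip at (255,242), just short of the middle of the box's front edge at (250,227), so it is centred on the notch. The scene view shows the same alignment. Inserting.

Call:
play_rows(
  motion=[-7,0,1,0,0,0,-14,0,1,0,0,0,-20,0,1,0,0,0,-25,0,1,0,0,0,-29,0,1,0,0,0,-33,0,1,0,0,0,-33,0,1,0,0,0],
)

```text
clock: 5.7
eef_pos: [0.4709, -0.0448, 0.2347]
orientation: [-0.102, 0.995, 0.0, 0.0]
wrist_force: [-0.5, -0.4, -1.2]
finger_gap: 0.017
grasp_force: 55.0
```

```bash
python3 go.py 471 -43.6 234.8 101.6;  python3 - <<'E'
from rig import *;from h import *
c=capture("top");P=cloud(c);b=(255,120,345,210)
cv2.imwrite('pics/g3.png',cv2.resize(c["pixels"][b[1]:b[3],b[0]:b[2],::-1],(540,540),interpolation=cv2.INTER_CUBIC))
E
```

```text
at [470.9 -44.8 234.7] tool y yaw 101.7 z [ 0.  0. -1.] j [-0.02  0.38  0.04  2.16 -0.02  0.6   1.8 ] F [-0.5 -0.4 -1.2] gap 17.0 gf 55.0 t 5.7
shift [-0.4  1.1 -0.1] rot [0.  0.  0.1]
```

View pics/g3.png

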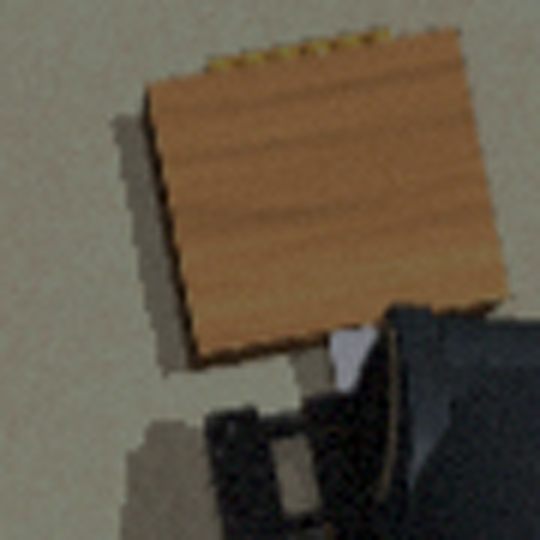

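The blade is in the notch with no contact force. Lifting along an arc about the hinge, with a tip radius of about 136 mm, up to 50° first.

Call:
play_rows(
  motion=[0,0,-4,0,0,0,0,0,-8,0,0,0,-0.5,0,-18,0,0,0,-2,0,-30,0,0,0,-4.5,0,-42,0,0,0,-8,0,-53,0,0,0,-12.5,0,-64,0,0,0,-18,0,-74.5,0,0,0,-24.5,0,-84.5,0,0,0,-32,0,-94,0,0,0,-40,0,-102.5,0,0,0,-48.5,0,-110.5,0,0,0],
)

```text
clock: 6.95
eef_pos: [0.5186, -0.0349, 0.346]
orientation: [-0.102, 0.995, 0.0, 0.0]
wrist_force: [-0.6, 0.0, -1.5]
finger_gap: 0.0177
grasp_force: 55.0
```

```bash
python3 go.py 471 -43.6 234.8 101.6;  python3 - <<'E'
from rig import *;from h import *
o=[]
for n,b in(("top",(230,90,360,210)),("scene",(160,170,310,308))):
    c=capture(n);o.append(cv2.resize(c["pixels"][b[1]:b[3],b[0]:b[2],::-1],(390,360),interpolation=cv2.INTER_CUBIC))
cv2.imwrite('pics/g4.png',np.hstack(o))
E
```

```text
at [518.6 -34.9 346. ] tool y yaw 101.7 z [ 0.  0. -1.] j [-0.05  0.28  0.04  1.97 -0.02  0.89  1.78] F [-0.6  0.  -1.5] gap 17.7 gf 55.0 t 7.0
shift [ 48.4   1.2 111.2] rot [-0.   0.   0.1]
```

View pics/g4.png

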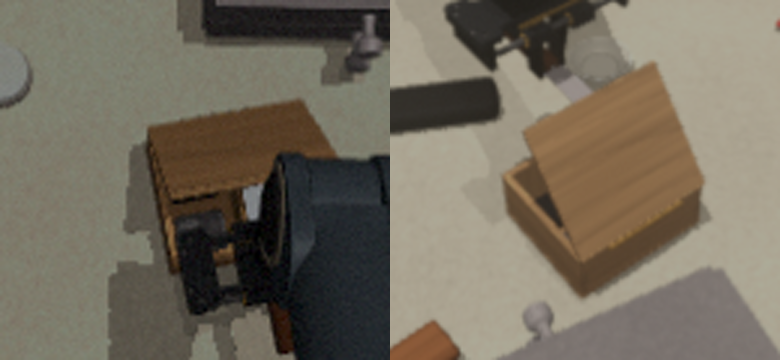

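Both views show the lid at roughly 50°, riding on the blade tip. Continuing to about 100°.

Call:
play_rows(
  motion=[-9.5,0,-7,0,0,0,-19.5,0,-13.5,0,0,0,-30,0,-19,0,0,0,-41,0,-23.5,0,0,0,-52,0,-27,0,0,0,-64,0,-30,0,0,0,-75.5,0,-31,0,0,0,-87.5,0,-32,0,0,0,-99,0,-31,0,0,0,-111,0,-30,0,0,0,-111,0,-30,0,0,0],
)

```text
clock: 8.15
eef_pos: [0.6281, -0.0119, 0.3747]
orientation: [-0.102, 0.995, 0.0, 0.001]
wrist_force: [0.1, 0.2, -0.3]
finger_gap: 0.0175
grasp_force: 55.0
```

```bash
python3 go.py 471 -43.6 234.8 101.6;  python3 - <<'E'
from rig import *;from h import *
a=np.deg2rad(11.6);ex=np.array([np.cos(a),np.sin(a),0]);ey=np.array([-ex[1],ex[0],0])
for n in("scene","top"):
    c=capture(n);P=cloud(c)*1e3;d=P-np.array([693.4,2.1,70]);X=d@ex;Y=d@ey;Z=d[...,2]
    m=(abs(Y)<80)&(Z>15)&(Z<150)&(abs(X)<60)&(X>-40)
    for z in(20,50,80,110,140):
        k=m&(abs(Z-z)<8);print(n,z,k.sum(),np.percentile(X[k],[5,50,95]).round(1) if k.sum() else'')
E
```

```text
at [628.1 -11.9 374.7] tool y yaw 101.7 z [ 0.001  0.    -1.   ] j [-0.08  0.42  0.05  1.69 -0.02  1.04  1.75] F [ 0.1  0.2 -0.3] gap 17.5 gf 55.0 t 8.2
shift [160.4   0.8 139.7] rot [0.  0.1 0.1]
scene 20 92 [ 9.9 11.5 12.7]
scene 50 113 [15.4 16.8 19. ]
scene 80 125 [21.2 22.9 24.9]
scene 110 137 [27.3 28.9 30.3]
scene 140 427 [-31.7  31.4  35.8]
top 20 2 [1.8 2.1 2.4]
top 50 14 [ 8.3  9.5 11.2]
top 80 56 [13.3 15.2 17.2]
top 110 61 [18.9 20.9 22.9]
top 140 137 [ 0.  26.9 34.3]
```

The lid's rear face leans 11° back, so it is open to about 101°. Withdrawing and laying the shoehorn back where it was.

Call:
play_rows(
  motion=[50,0,0,0,0,0,100,0,0,0,0,0,125,20,0,0,0,0,58,331,0,0,0,-5,58,331,0,0,0,-5,58,331,0,0,0,-5,58,331,0,0,0,-5,58,331,0,0,0,-5,58,331,0,0,0,-5,58,331,0,0,0,-5,58,331,0,0,0,-5,58,331,0,0,0,-5],
)

```text
clock: 9.45
eef_pos: [0.5029, 0.2987, 0.375]
orientation: [-0.145, 0.989, -0.001, -0.0]
wrist_force: [0.2, -0.2, -0.4]
finger_gap: 0.0176
grasp_force: 55.0
```

```bash
python3 go.py 503.8 301 184.5 106.7
python3 - <<'E'
from rig import *;from h import *
c=capture("scene");P=cloud(c)*1e3;m=(P[...,2]>170)&(P[...,2]<230)&(P[...,0]>540)&(P[...,0]<640)&(P[...,1]>260)&(P[...,1]<380)
Q=P[m];print(len(Q),rect(Q/1e3)); d=np.array([.958,.287]);s=(Q[:,:2]-[503.8,301])@d;print(np.polyfit(s,Q[:,2],1).round(3))
E
```

```text
at [502.9 298.7 375. ] tool y yaw 106.6 z [-0.    -0.001 -1.   ] j [-0.51  0.35 -0.13  1.78  0.05  1.01  1.2 ] F [ 0.2 -0.2 -0.4] gap 17.6 gf 55.0 t 9.4
shift [ -1.6   2.2 190.5] rot [-0.1 -0.  -0.1]
95 [563.6, 313.4, 57.3, 28.4, 19.5]
[ -0.    203.333]
```

Call:
play_rows(
  motion=[-1,2,50,0,0,0,-1,2,100,0,0,0,-1,2,150,0,0,0,-1,2,175,0,0,0,-1,2,184,0,0,0,-1,2,188,0,0,0,-1,2,190.5,0,0,0,-1,2,190.5,0,0,0,-1,2,190.5,0,0,0],
)

```text
clock: 10.4
eef_pos: [0.5038, 0.3022, 0.1862]
orientation: [-0.145, 0.989, 0.001, 0.001]
wrist_force: [0.4, -0.2, -0.7]
finger_gap: 0.0179
grasp_force: 55.0
```

Call:
play_rows(
  motion=[0,0,0,0,0,0,0,0,0,0,0,0,0,0,0,0,0,0,0,0,0,0,0,0,0,0,0,0,0,0,0,0,-40,0,0,0,0,0,-90,0,0,0,0,0,-140,0,0,0,0,0,-190,0,0,0,0,0,-190,0,0,0],
  grip=0.7,
)

```text
clock: 11.4
eef_pos: [0.5048, 0.3032, 0.3827]
orientation: [-0.145, 0.989, 0.003, 0.007]
wrist_force: [-0.2, 0.2, -0.2]
finger_gap: 0.0608
grasp_force: 0.0
```

```bash
python3 go.py 449 -296 350 56
python3 - <<'E'
from rig import *;from h import *
c=capture("scene");P=cloud(c)*1e3;Z=P[...,2];X=P[...,0];Y=P[...,1]
m=(Z>6)&(Z<40)&(X>400)&(X<620)&(Y>250)&(Y<350);print('sh',m.sum(),rect(P[m]/1e3),Z[m].max())
a=np.deg2rad(11.6);ex=np.array([np.cos(a),np.sin(a),0]);ey=np.array([-ex[1],ex[0],0])
# card top in box, scene view
D=P-np.array([546.4,-28.1,0]);U=D@ex;V=D@ey
m=(U>12)&(U<138)&(abs(V)<74)&(Z>35)&(Z<75)
print('card',m.sum(),np.percentile(U[m],[2,98]),np.percentile(V[m],[2,50,98]),np.percentile(Z[m],[50,98]))
import pickle
for n in('top','scene'):
    c=capture(n);pickle.dump(c,open(n+'2.pkl','wb'))
E
```

```text
at [504.8 303.2 382.7] tool y yaw 106.7 z [ 0.013  0.008 -1.   ] j [-0.51  0.35 -0.13  1.77  0.05  1.01  1.2 ] F [-0.2  0.2 -0.2] gap 60.8 gf 0.0 t 11.4
shift [ 225.6 -558.2   26.9] rot [ 0.6  0.7 50.6]
sh 278 [507.9, 302.3, 173.4, 28.0, 14.3] 25.05823219357495
card 95 [15.17292725 68.60377341] [-5.65422152 -3.47992828 73.97871864] [54.41642373 67.4338786 ]
```

The shoehorn lies flat at its old spot. The card is visible in the box, where the nominal position puts it. Going above the clip now.

Call:
play_rows(
  motion=[225,-558,27,0,0,50,225,-558,27,0,0,50,225,-558,27,0,0,50,225,-558,27,0,0,50,225,-558,27,0,0,50,225,-558,27,0,0,50,225,-558,27,0,0,50,225,-558,27,0,0,50,225,-558,27,0,0,50,225,-558,27,0,0,50,225,-558,27,0,0,50,225,-558,27,0,0,50],
)

```text
clock: 12.75
eef_pos: [0.4468, -0.2963, 0.3457]
orientation: [0.287, 0.958, 0.0, -0.002]
wrist_force: [1.4, 0.0, 0.1]
finger_gap: 0.0612
grasp_force: 0.0
```

Call:
play_rows(
  motion=[0,0,0,0,0,0,0,0,0,0,0,0],
)

```text
clock: 12.95
eef_pos: [0.4469, -0.2956, 0.3457]
orientation: [0.288, 0.957, 0.0, -0.002]
wrist_force: [0.2, 1.0, -0.1]
finger_gap: 0.0609
grasp_force: 0.0
```

```bash
python3 go.py 449 -296 350 56
python3 - <<'E'
import pickle;from h import *
a=np.deg2rad(11.6);ex=np.array([np.cos(a),np.sin(a),0]);ey=np.array([-ex[1],ex[0],0])
from rig import capture
for n in('top','scene'):
    c=pickle.load(open(n+'2.pkl','rb'));P=cloud(c)*1e3;k=(P[...,0]>415)&(P[...,0]<485)&(P[...,1]>-335)&(P[...,1]<-260)&(P[...,2]>60)
    print(n,k.sum(),rect(P[k]/1e3))
    if n=='top': c=capture('top');P=cloud(c)*1e3
    D=P-np.array([546.4,-28.1,0]);U=D@ex;V=D@ey;Z=P[...,2]
    m=(U>12)&(U<138)&(abs(V)<60)&(Z>50)&(Z<75);print('card',m.sum(),np.percentile(U[m],[5,95]).round(1),np.percentile(V[m],[5,50,95]).round(1),np.percentile(Z[m],[5,50,95]).round(1))
E
```

```text
at [ 446.9 -295.6  345.7] tool y yaw 56.5 z [-0.004  0.002 -1.   ] j [ 0.24  0.31  0.32  1.94 -0.12  0.91  1.61] F [ 0.2  1.  -0.1] gap 60.9 gf 0.0 t 12.9
shift [-1.9  0.9 -4.3] rot [-0.1 -0.2  0.5]
top 28 [448.1, -295.3, 36.1, 23.5, 57.5]
card 38 [ 29.8 100.9] [0.1 2.3 3. ] [51.3 63.5 68.7]
scene 39 [451.1, -299.6, 35.6, 26.0, 52.3]
card 40 [26.8 67.8] [-5.4 -4.  -1.1] [51.1 61.4 65.3]
```

Call:
play_rows(
  motion=[-2,0.5,40,0,0,0,-2,0.5,80,0,0,0,-2,0.5,105,0,0,0,-2,0.5,117,0,0,0,-2,0.5,121.5,0,0,0,-2,0.5,121.5,0,0,0,-2,0.5,121.5,0,0,0],
)

```text
clock: 13.7
eef_pos: [0.4504, -0.2955, 0.2275]
orientation: [0.287, 0.958, -0.0, 0.001]
wrist_force: [-0.3, 0.1, 0.2]
finger_gap: 0.0605
grasp_force: 0.0
```

Call:
play_rows(
  motion=[0,0,0,0,0,0,0,0,0,0,0,0,0,0,0,0,0,0,0,0,0,0,0,0,0,0,0,0,0,0,0,0,0,0,0,0,0,0,0,0,0,0,0,0,0,0,0,0,0,0,0,0,0,0,0,0,0,0,0,0],
  grip=0,
  force=45,
)

```text
clock: 14.7
eef_pos: [0.4499, -0.2956, 0.2263]
orientation: [0.287, 0.958, -0.0, 0.0]
wrist_force: [-1.2, -1.0, 2.4]
finger_gap: 0.0149
grasp_force: 45.0
```

```bash
python3 go.py 449 -296 350 101.6;  python3 - <<'E'
from rig import *;from h import *
o=[]
for n,(u,v) in(("top",(392,207)),("scene",(131,235))):
    c=capture(n);o.append(cv2.resize(c["pixels"][v-45:v+45,u-45:u+45,::-1],(390,390),interpolation=cv2.INTER_CUBIC))
cv2.imwrite('pics/g5.png',np.hstack(o))
E
```

```text
at [ 449.9 -295.6  226.3] tool y yaw 56.7 z [ 0. -0. -1.] j [ 0.29  0.49  0.27  2.03 -0.21  0.65  1.69] F [-1.2 -1.   2.4] gap 14.9 gf 45.0 t 14.7
shift [   0.5   -0.8 -123.7] rot [ -0.    0.  -44.9]
```

View pics/g5.png

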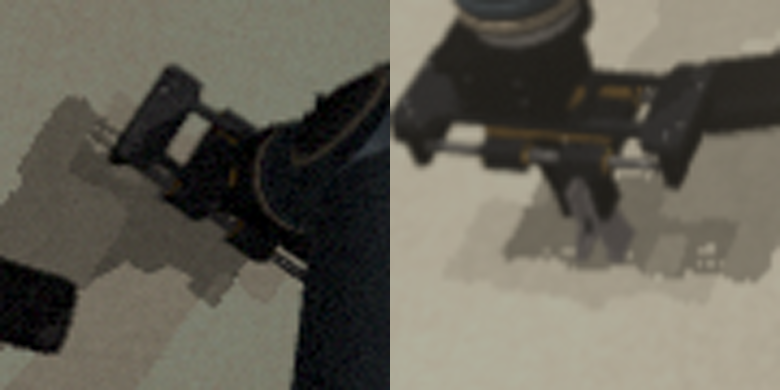

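The scene view (right half, near (590,230)) shows the clip upright between the fingers with its jaws apart. The finger gap is 15 mm, so it is fully open. Lifting and turning to the box's yaw, then measuring the clip in the grip.

Call:
play_rows(
  motion=[0,0,-10,0,0,0,0,0,-50,0,0,-8,0,0,-90,0,0,-16,0,0,-124,0,0,-24,0,0,-124,0,0,-32,0,0,-124,0,0,-40,0,0,-124,0,0,-45,0,0,-124,0,0,-45],
)

```text
clock: 15.6
eef_pos: [0.4496, -0.2951, 0.3506]
orientation: [-0.102, 0.995, 0.0, -0.0]
wrist_force: [0.1, -0.2, 0.2]
finger_gap: 0.0149
grasp_force: 45.0
```

```bash
python3 go.py 610.1 -15 350 101.6;  python3 - <<'E'
from rig import *;from h import *
c=capture("scene");s=state();p=np.array(s["eef_pos"])*1e3
P=cloud(c)*1e3;Z=P[...,2];m=(np.hypot(P[...,0]-p[0],P[...,1]-p[1])<45)&(Z>80)&(Z<p[2]-130)
v,u=np.nonzero(m);u0,v0=int(u.mean()),int(v.mean());print(m.sum(),u0,v0)
a=np.deg2rad(11.6);ex=np.array([np.cos(a),np.sin(a),0]);ey=np.array([-ex[1],ex[0],0])
D=P-p
for z in np.arange(-230,-165,5):
    k=m&(abs(D[...,2]-z)<2.5)
    if k.sum(): y=(D@ey)[k];print(z,k.sum(),'y',y.min().round(1),y.max().round(1),np.sort(y).round(0).astype(int).tolist()[:14],'x',(D@ex)[k].max().round(1),(D@ex)[k].min().round(1))
cv2.imwrite('pics/g6.png',cv2.resize(c["pixels"][v0-40:v0+40,u0-40:u0+40,::-1],(560,560),interpolation=cv2.INTER_CUBIC))
E
```

```text
at [ 449.6 -295.1  350.6] tool y yaw 101.7 z [-0.     0.001 -1.   ] j [ 0.39  0.3   0.14  1.93 -0.05  0.92  2.33] F [ 0.1 -0.2  0.2] gap 14.9 gf 45.0 t 15.6
shift [-213.8  241.9    0.7] rot [0.  0.  0.1]
300 122 207
-225 6 y -16.6 14.9 [-17, -16, -15, -13, 11, 15] x 16.7 -4.5
-220 16 y -16.3 16.6 [-16, -16, -16, -16, -16, -15, -14, -14, -12, -10, -8, 9, 10, 12] x 17.7 -9.2
-215 21 y -15.2 14.0 [-15, -14, -14, -14, -14, -13, -11, -10, -8, -7, 7, 7, 7, 8] x 17.5 -8.4
-210 12 y -13.8 13.6 [-14, -14, -13, -13, -13, -12, -12, -12, -12, 10, 11, 14] x 18.4 -9.3
-205 11 y -12.4 11.6 [-12, -12, -11, -11, -11, -11, -11, -10, 9, 11, 12] x 17.4 -10.1
-200 8 y -10.5 10.5 [-10, -10, -10, -10, -1, 8, 9, 11] x 18.9 -1.7
-195 13 y -9.9 7.2 [-10, -9, -9, -9, -8, -4, -3, -1, 2, 3, 5, 6, 7] x 16.8 -0.3
-190 20 y -8.3 5.3 [-8, -8, -7, -7, -6, -3, -2, -1, -1, 0, 1, 2, 2, 3] x 16.4 -12.3
-185 12 y -7.9 9.0 [-8, -5, -1, 0, 0, 1, 4, 5, 5, 6, 7, 9] x 14.8 -7.1
-180 13 y -16.0 13.8 [-16, -16, -15, -11, -10, -8, -7, -6, 5, 5, 10, 12, 14] x 13.9 -5.4
-175 16 y -15.8 16.0 [-16, -14, -13, -9, -5, 4, 5, 5, 5, 7, 8, 10, 11, 13] x 15.7 -1.7
-170 15 y -16.0 13.2 [-16, -16, -16, -15, -12, -11, -9, -8, -7, 5, 5, 5, 5, 9] x 15.6 -6.7
```

View pics/g6.png

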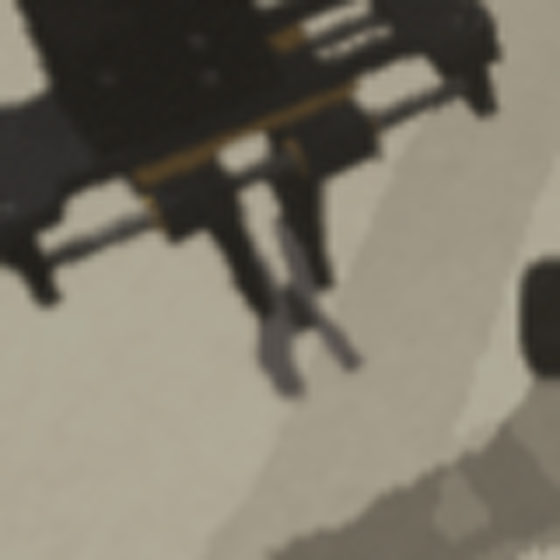

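The jaws stand symmetric at ±16 mm about the tool axis, tips 225.5 mm below the TCP, pivot about 35 mm above them. Moving above the card.

Call:
play_rows(
  motion=[-27,30,0,0,0,0,-60,65,0,0,0,0,-92,102,0,0,0,0,-125,140,0,0,0,0,-158,177,0,0,0,0,-190,214,0,0,0,0,-206,234,0,0,0,0,-214,242,0,0,0,0,-214,242,10,0,0,0,-214,242,25,0,0,0,-214,242,35,0,0,0,-214,242,35,0,0,0],
)

```text
clock: 16.85
eef_pos: [0.6091, -0.0172, 0.3127]
orientation: [-0.1, 0.995, -0.0, -0.003]
wrist_force: [0.1, -0.4, -0.9]
finger_gap: 0.0146
grasp_force: 45.0
```

```bash
cat > chk.py <<'E'
from rig import *;from h import *
import sys
s=state();p=np.array(s["eef_pos"])*1e3;tip=p[2]-225.5
a=np.deg2rad(11.6);ex=np.array([np.cos(a),np.sin(a),0]);ey=np.array([-ex[1],ex[0],0])
for n in("scene","top"):
    c=capture(n);P=cloud(c)*1e3;Z=P[...,2];D=P-p;U=D@ex;V=D@ey
    m=(abs(U)<60)&(abs(V)<14)&(Z>45)&(Z<68)&((Z<tip-6) if tip>75 else (abs(U)>20))
    print(n,'card rel TCP',m.sum(),'V',np.percentile(V[m],[5,50,95]).round(1) if m.sum() else'','Z',np.percentile(Z[m],[5,50,95]).round(1) if m.sum() else '','U',[U[m].min().round(1),U[m].max().round(1)] if m.sum() else '')
    for lo in(2,7,12):
        k=(abs(U)<22)&(abs(V)<24)&(abs(Z-tip-lo)<3)
        if k.sum(): y=np.sort(V[k]);print(n,'clip +',lo,k.sum(),y.round(0).astype(int).tolist()[:30])
c=capture("scene");m=(abs((cloud(c)*1e3-p)[...,:2]).max(-1)<40);v,u=np.nonzero(m);u0,v0=int(u.mean()),int(v.mean())+int(sys.argv[2])
cv2.imwrite(sys.argv[1],cv2.resize(c["pixels"][v0-50:v0+50,u0-50:u0+50,::-1],(600,600),interpolation=cv2.INTER_CUBIC))
E
python3 go.py 610.1 -15 275.5 101.6; python3 chk.py pics/g7.png 0
```

```text
at [609.1 -17.2 312.7] tool y yaw 101.5 z [-0.005 -0.001 -1.   ] j [-0.06  0.45  0.03  1.79 -0.02  0.9   1.75] F [ 0.1 -0.4 -0.9] gap 14.6 gf 45.0 t 16.9
shift [-1.6  2.  37.2] rot [ 0.  -0.3 -0.1]
scene card rel TCP 42 V [-9.8 -2.6  7.7] Z [45.8 52.2 63. ] U [np.float64(-59.2), np.float64(5.3)]
scene clip + 2 14 [-20, -18, -18, -18, -18, -18, -16, -15, -11, -11, 7, 11, 13, 14]
scene clip + 7 26 [-19, -19, -18, -18, -18, -17, -17, -17, -16, -16, -16, -16, -16, -16, -12, -9, 4, 5, 6, 7, 7, 7, 8, 9, 9, 9]
scene clip + 12 23 [-19, -17, -17, -17, -16, -16, -16, -16, -16, -16, -15, -15, -14, -14, -14, -14, -12, 4, 5, 8, 8, 9, 9]
top card rel TCP 23 V [-9.7  4.2 10.7] Z [50.1 55.7 66. ] U [np.float64(-59.8), np.float64(-13.7)]
```

View pics/g7.png

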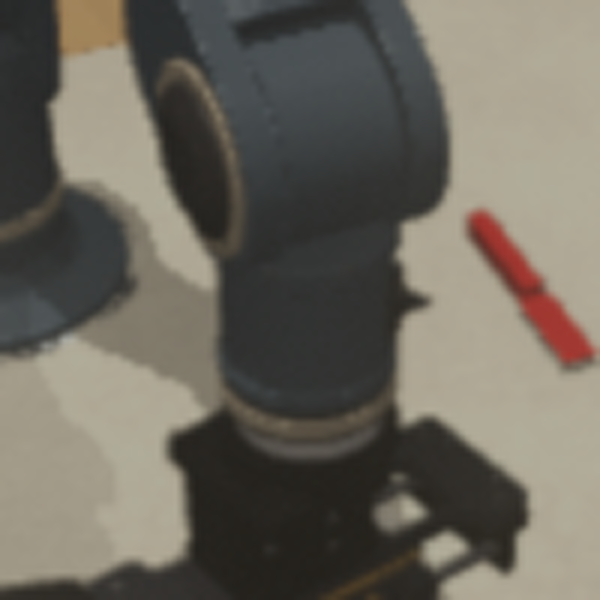

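The crop landed too high and shows only the wrist. The numbers show the clip centre about 0.6 to 2 mm off the card in V, against about 8 mm of clearance. I'll correct by 1 mm and lower it.

Call:
play_rows(
  motion=[-1,1,5,0,0,0,-1,1,10,0,0,0,-1,1,15,0,0,0,-1,1,20,0,0,0,-1,1,25,0,0,0,-1,1,30,0,0,0,-1,1,34,0,0,0,-1,1,37,0,0,0,-1,1,37,0,0,0,-1,1,37,0,0,0,-1,1,37,0,0,0],
)

```text
clock: 18.1
eef_pos: [0.6114, -0.0141, 0.2786]
orientation: [-0.102, 0.995, 0.0, 0.0]
wrist_force: [0.1, 0.6, -0.7]
finger_gap: 0.0156
grasp_force: 45.0
```

```bash
python3 go.py 610.1 -15 275.5 101.6
python3 - <<'E'
from rig import *;from h import *
s=state();p=np.array(s["eef_pos"])*1e3
a=np.deg2rad(11.6);ex=np.array([np.cos(a),np.sin(a),0]);ey=np.array([-ex[1],ex[0],0])
o=[]
for n,X in(("scene",p-[0,0,205]),("top",p-[60,0,205])):
    c=capture(n);P=cloud(c)*1e3;Z=P[...,2];D=P-p;U=D@ex;V=D@ey
    for lo in range(50,92,4):
        k=(abs(U)<50)&(abs(V)<26)&(abs(Z-lo)<2);i=np.argsort(V[k]);print(n,lo,[f"{v:.0f}/{u:.0f}" for v,u in zip(V[k][i][:24],U[k][i][:24])])
    q=R.from_quat(c["rotation"]).inv().apply(X/1e3-np.array(c["eye"]));u0=int(c["cx"]-c["fx"]*q[0]/q[2]);v0=int(c["cy"]+c["fy"]*q[1]/q[2])
    o.append(cv2.resize(c["pixels"][v0-35:v0+35,u0-35:u0+35,::-1],(400,400),interpolation=cv2.INTER_CUBIC))
cv2.imwrite('pics/g8.png',np.hstack(o))
E
```

```text
at [611.4 -14.1 278.6] tool y yaw 101.7 z [ 0.001  0.    -1.   ] j [-0.07  0.5   0.03  1.81 -0.02  0.83  1.74] F [ 0.1  0.6 -0.7] gap 15.6 gf 45.0 t 18.1
shift [ 1.4 -0.7  3.1] rot [-0.   0.   0.1]
scene 50 ['-5/-40', '-5/-35', '-3/-37']
scene 54 ['-19/0', '-18/-11', '-5/-40']
scene 58 ['-20/7', '-20/-4', '-19/-5', '-19/5', '-19/-10', '-18/-2', '-17/-3', '-6/-27', '-5/-40', '-4/-31']
scene 62 ['-18/-6', '-18/-12', '-17/3', '-16/-13', '-16/-4', '-16/6', '-15/0', '-6/-33', '-5/-24', '-5/-40', '-3/-32', '6/1', '7/0', '7/4', '10/0']
scene 66 ['-17/-7', '-15/-0', '-14/4', '-14/-6', '-14/-11', '-14/3', '-13/-2', '-13/-12', '-6/-33', '-5/-28', '-3/-41', '-3/-36', '-3/-26']
scene 70 ['-15/10', '-14/-6', '-13/-7', '7/9']
scene 74 ['-14/-1', '-14/-11', '-14/9', '-14/4', '-13/-3', '-13/-13', '-12/7', '-11/-6', '7/5']
scene 78 ['-14/14', '-14/4', '-13/-7', '-12/12', '-12/6', '-11/-10', '6/12']
scene 82 ['-14/4', '-13/7', '-12/-3', '-12/11', '-12/1', '-11/15', '-11/-10', '-10/4', '-10/8', '7/14']
scene 86 ['-11/14', '-10/8', '-9/16', '-8/15', '-5/11', '-2/12', '-0/10', '2/3', '3/10', '3/15']
scene 90 ['-10/14', '-4/10', '-2/8', '-0/10', '2/3', '3/6', '3/11', '4/15']
top 50 ['3/-36']
top 54 ['2/-31']
top 58 ['-7/-13', '2/-28']
top 62 ['2/-22', '2/-42']
top 66 ['-1/-27', '0/-30', '2/-36', '2/-40', '3/-26']
top 70 ['1/-34']
top 74 []
top 78 []
top 82 []
top 86 []
top 90 []
```

View pics/g8.png

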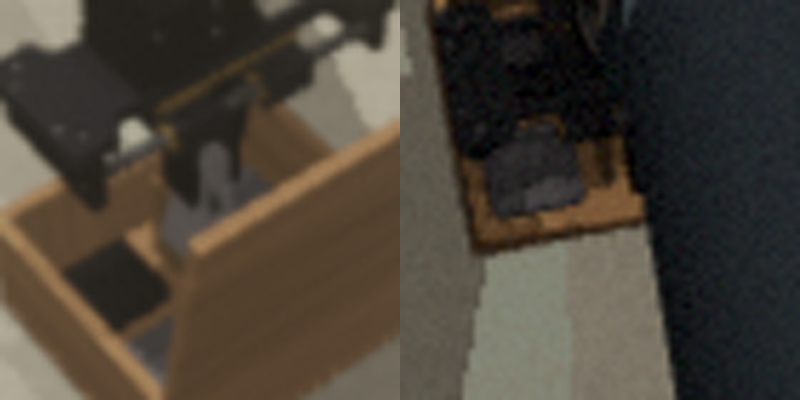

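The scene view (left half) shows the clip inside the box at (210,210) with the lid standing behind it. By the numbers, the −y jaw stands about 14 mm from the card over its outer face, and the tips are about 11 mm below the card's edge. Lowering 3 mm and centring by 1 mm.

Call:
play_rows(
  motion=[0.5,-0.5,1,0,0,0,1,-1,2,0,0,0,1,-1,3,0,0,0,1,-1,3,0,0,0,1,-1,3,0,0,0,1,-1,3,0,0,0,1,-1,3,0,0,0,1,-1,3,0,0,0],
)

```text
clock: 19.0
eef_pos: [0.6105, -0.0152, 0.2753]
orientation: [-0.102, 0.995, 0.0, 0.0]
wrist_force: [-0.6, 0.3, -1.1]
finger_gap: 0.0145
grasp_force: 45.0
```

```bash
python3 go.py 610.1 -15 275.5 101.6
python3 - <<'E'
from rig import *;from h import *
p=np.array(state()["eef_pos"])*1e3
a=np.deg2rad(11.6);ex=np.array([np.cos(a),np.sin(a),0]);ey=np.array([-ex[1],ex[0],0])
c=capture("scene");P=cloud(c)*1e3;Z=P[...,2];D=P-p;U=D@ex;V=D@ey
k=(abs(U)<14)&(V<-8)&(V>-26)&(Z>44)&(Z<60);print('jaw',k.sum(),Z[k].min(),V[k].min())
k=(U<-22)&(U>-50)&(abs(V)<12)&(Z>50)&(Z<70);print('card',k.sum(),V[k].mean(),Z[k].max())
m=(Z>6)&(Z<40)&(P[...,0]>400)&(P[...,0]<620)&(P[...,1]>250)&(P[...,1]<350);print('sh',rect(P[m]/1e3))
d=P-np.array([693.4,2.1,70])
for z in(20,110):
    k=(abs(d@ey)<80)&(abs(d[...,2]-z)<8)&(d@ex>-5)&(d@ex<60);print('lid',z,np.median((d@ex)[k]))
E
```

```text
at [610.5 -15.2 275.3] tool y yaw 101.7 z [ 0.  0. -1.] j [-0.06  0.5   0.03  1.82 -0.02  0.83  1.75] F [-0.6  0.3 -1.1] gap 14.5 gf 45.0 t 19.0
shift [ 0.4  0.3 -0.2] rot [0.  0.  0.1]
jaw 14 50.72285743228833 -19.697898593116463
card 14 -4.011636976314165 64.52064793287937
sh [508.5, 301.6, 173.6, 29.0, 15.4]
lid 20 11.086408811712957
lid 110 28.89910390213709
```

The jaw tips are at about 50 mm, 14 mm below the card's edge. The clip is centred within about 1–2 mm and there is no contact force. The lid is leaning back, and the shoehorn is lying in place. Handing in.

```bash
python3 -c "
from rig import *
print(sign_off())"
```

```text
the job is handed in; nothing more can be done
None
```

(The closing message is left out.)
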